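# Load a flanged guide bush into a drilling jig

## Robot

A 6-joint arm with a two-finger parallel gripper is mounted at the origin on a cart in front of the work surface, level with it; the furniture and walls round the work are solid. World frame = base frame: x ahead of the robot, y to its left, z up, the work surface at z = 0. Lengths are in m, angles in degrees, forces in N, time in s.
With the tool pointing down it reaches from about 0.25 to 0.8 m from the base axis. Payload 8.5 kg.
Tool frame: the origin (TCP) lies between the finger pads; the fingertips stand 22 mm ahead of it and the grasp point (between the pads) lies 3 mm ahead of it; z points along the fingers, y is the line along which they close (so a half turn about z gives the same grasp; the last joint's range is limited). The gripper opens to 85 mm and grips with 20 to 120 N. Pads are 22 mm wide; open, the fingers measure 114 mm over their backs; the gripper's body (76 mm by 85 mm) begins 54 mm behind the grasp point. The pads swing forward as they close: fully open they stand 13 mm farther back than shut.
Start: joints at [-64.057, 13.648, -0.773, 75.585, 0, 90], TCP at [0.23, -0.472, 0.227] pointing down, gripper open.
Joint ranges: [-152.45, 152.45], [-59.26, 108.67], [-65.41, 83.53], [-104.44, 129.93], [-82.83, 76.93], [-180, 180]. Speed limits (degrees/s): [127.2, 127.2, 159.86, 180, 180, 180].

## Interface

Orientations are given as a 3x3 rotation matrix whose columns are the frame's x, y, z axes.
In Python, from bench import env gives the robot as it stands. Calls block until the motion is done:
- env.movep(position, orientation): joint-space move of the TCP to a pose.
- env.line_to(position, feed=0.15, rot=None, contact_N=None): straight line of the TCP; rot=None keeps the orientation; feed is the mean speed in m/s. With contact_N (N) it stops when the force on the tool has changed by that much, and returns True; else False.
- env.set_joints(angles): joint-space move.
- env.grip(opening): finger opening in m; the grip force is fixed at half the most; returns when the fingers have stopped.
- env.sleep(seconds).
- env.solve_ik(position, orientation): joint angles nearest the present ones, or None.
- env.snapshot(name): name is "scene" or "top"; returns (picture, depth): 480x640x3 uint8, red, green, blue; 480x640 float32, m along the optical axis (not along the pixel's ray), 0 where there is no reading.
- env.camera_info(name): a dict with "fx", "fy", "cx", "cy" (pixels), "rvec" (rotation vector, rad) and "tvec" (3), from world to camera coordinates, as OpenCV has them. Camera axes: x right, y down, z forward; pixel columns grow to the right and rows downward; lengths in m; the calibration is good to about 2 mm. A picture is of the moment at which its call begins. camera_info takes no time and is no camera call.
A pose or a line that the arm cannot do raises env.IKError and nothing moves.
- env.job_done(): hands the job in; it is judged then, once.
Readings, each from a call of its own:
- env.get_time(): time.
- env.get_q(): joint angles.
- env.get_joint_vel(): joint speeds.
- env.get_joint_torque(): joint torques, N m.
- env.get_tool_pos(): TCP position.
- env.get_orientation(): TCP orientation.
- env.get_contact_force(): force on the tool from outside, world axes, zero at the start.
- env.get_wrist_torque(): the same for the moment, N m.
- env.get_opening(): finger opening in m.
- env.get_grasp_force(): force on a finger pad.
Only numpy, scipy, OpenCV 4.12 (cv2) and the standard library are available. Lean on these libraries where they do the work, as an engineer would, in place of code of your own. Each camera call takes 0.05 s, during which the arm holds its last target. There are 200 camera calls.

## Task

Load the brass guide bush into the blue drilling jig: slide it upright into the slot from the open front, flange under the slotted plate, and press it home against the rubber stop with a steady push of 10 to 15 N for about a second, never more than 20 N on the stop or 25 N on the rest of the jig. Then let go of the bush and push the red-knobbed bolt fully across the slot behind it. Leave the tape measure and the green tin where they are.

Things in the scene. Friction and masses are not known exactly. Their poses are not given: they have to be found in the camera images.
- bush_mid (a point): Centre of the loose brass guide bush, half-way up (40 mm above its underside), z up along it. Round barrel 30 mm in diameter, 80 mm tall, with a round flange 54 mm in diameter and 6 mm thick at its foot. Starts standing upright on its flange on the bench; 0.15 to 0.31 kg.
- jig: Blue drilling jig, fixed on the bench. Origin at bench height, on the slot's centre line; +x is the way the bush slides in (the slot opens to -x), +y to the left of that, z up. Base plate 12 mm thick, x -105 to +80, y -105 to +55 mm; in front of x -50 it is a bare apron. The aluminium slotted plate lies above it. Slot guides for the bolt reach 46 mm up at |y| over 27 mm.
- bolt (a joint): Travel of the slide bolt along the jig's +y, in m: 0 open, 0.045 fully across the slot. It crosses at x = -25 mm, 37 mm above the bench (rod 10 mm in diameter), behind the barrel of a bush that is home. It slides with about 3 N and stays where it is left.
- bolt_knob (a point): Middle of the bolt's upright red knob, 20 mm in diameter, from 33 to 67 mm above the bench; this point is 55 mm above it. Open it stands at jig x -25, y -100 mm, shut at y -55 mm (it starts up to 6 mm from open).
- tape_mid (a point): Centre of the black tape measure, 60 x 74 x 28 mm, loose on the bench: leave alone.
- tin_mid (a point): Centre of the flat green tin, 62 x 87 x 22 mm, loose on the bench: leave alone.
- slot_mouth (a point): On the slot's centre line at jig x -36 mm, 25 mm above the bench, in mid-plate. From here inward the slot is 33 mm wide; outward it flares to about 55 mm at x -50. The plate is 8 mm thick, underside 21 mm and top 29 mm above the bench, |y| up to 50 mm; the gap under it for the flange is 9 mm high and 62 mm wide. Axes as the jig's.
- screw_bracket (a point): Top of the blue bracket (55 mm above the bench) at jig x +68 mm; it carries an adjusting screw with a round black rubber stop, 18 mm in diameter, 45 mm up on the centre line. The stop's setting is not reported and differs each time: the bush touches it with its axis somewhere between jig x 0 and +26 mm; the rubber then gives 1 to 2 mm under a push. Axes as the jig's.
There are look-alikes about, which are no part of the job. Of the things that look like the part that bears bush_mid, take the one that is farthest to the robot's left at the start.

How it is judged:
By the outcome, as a careful person would: the job done as asked, in the order asked, and still so for the second after the job is handed in, with the robot touching nothing.
It also fails if it takes over 64 s, if anything falls off the work surface, if the arm or the gripper's body presses on something with over 40 N, if the wrist force passes 120 N, or if a joint passes its speed limit or range.

## Working session

There is one attempt and no reset: what is moved stays moved. The work goes in short steps, each a Python script; the robot and the scene stay as the last script left them, time stands still between calls to the robot, and variables do not carry over. Pictures are saved under pics/ and viewed, at most 10 in all, crops included, and the job is handed in when it is done.

```bash
mkdir -p pics; python3 - <<'E'
from bench import env
import cv2,numpy as np
for n in("scene","top"):
    p,d=env.snapshot(n); np.savez(f"{n}0.npz",p=p,d=d,**{k:np.array(v) for k,v in env.camera_info(n).items()})
    cv2.imwrite(f"pics/{n}0.png",p[:,:,::-1]); print(n,env.camera_info(n))
print(env.get_time())
E
```

```text
scene {'fx': 509.65390283469657, 'fy': 509.65390283469657, 'cx': 319.48478819250533, 'cy': 240.8414356966363, 'rvec': array([ 1.97733755, -0.93444373,  0.53653777]), 'tvec': array([-0.40247861,  0.20252466,  1.01556424])}
top {'fx': 615.8747601909475, 'fy': 615.8747601909475, 'cx': 319.60658556724707, 'cy': 238.3273269712394, 'rvec': array([ 2.18403884, -2.13912504,  0.12485448]), 'tvec': array([-0.12141297,  0.50710363,  1.28763843])}
0.1
```

View pics/top0.png

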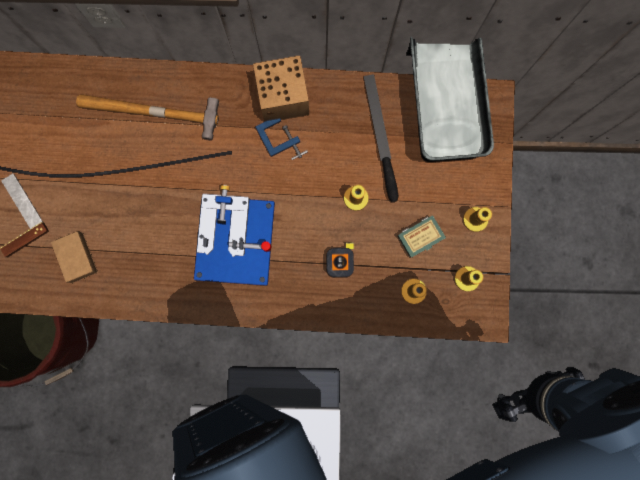

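View pics/scene0.png

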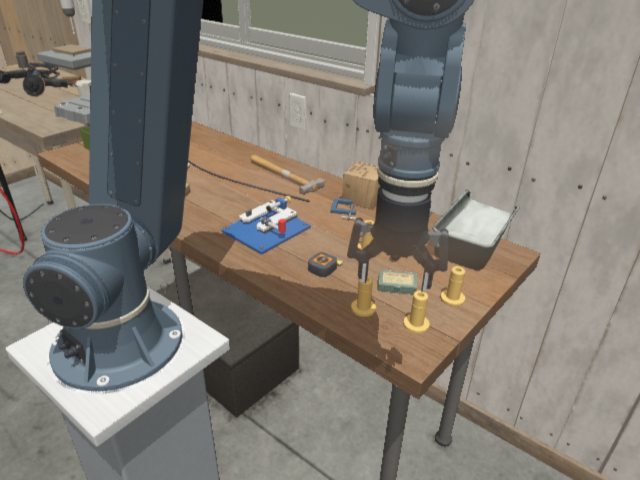

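The top view has the robot's left at image left. The target bush is the one at pixel (356,196), the leftmost of four. The jig is around (235,240), with its slot opening toward the image bottom, the stop at (223,190) and the knob at (265,246). Tape is at (340,261), tin at (421,236).

```bash
cat > h.py <<'E'
import numpy as np,cv2
from scipy.spatial.transform import Rotation as R
def cam(i): return R.from_rotvec(np.array(i["rvec"])).as_matrix(),np.array(i["tvec"])
def cloud(d,i):
    Rm,t=cam(i); v,u=np.indices(d.shape)
    P=np.stack([(u-i["cx"])/i["fx"]*d,(v-i["cy"])/i["fy"]*d,d],-1)
    return (P-t)@Rm
def plane(uv,z,i):
    Rm,t=cam(i); uv=np.asarray(uv,float).reshape(-1,2)
    r=np.c_[(uv[:,0]-i["cx"])/i["fx"],(uv[:,1]-i["cy"])/i["fy"],np.ones(len(uv))]@Rm
    c=-Rm.T@t; return (c+r*((z-c[2])/r[:,2])[:,None])[:,:2]
def ortho(p,i,o,z,size=0.26,n=780):
    # o: 3x3 pose 2D (jig->world); image up=+x, left=+y
    Rm,t=cam(i); s=size/n; v,u=np.indices((n,n))
    J=np.stack([size/2-v*s,size/2-u*s,np.ones_like(u)],-1)@o.T
    W=np.dstack([J[...,:2],np.full(u.shape,z)])@Rm.T+t
    return cv2.remap(p,(W[...,0]/W[...,2]*i["fx"]+i["cx"]).astype(np.float32),(W[...,1]/W[...,2]*i["fy"]+i["cy"]).astype(np.float32),cv2.INTER_CUBIC)
E
python3 - <<'E'
from h import *
i=np.load("top0.npz"); p,d=i["p"],i["d"]; C=cloud(d,i)
hsv=cv2.cvtColor(p,cv2.COLOR_RGB2HSV)
print("cam",-cam(i)[0].T@cam(i)[1], "bench z",np.median(C[160:180,320:350,2]))
# jig
m=((hsv[...,0]>100)&(hsv[...,0]<130)&(hsv[...,1]>120)&(hsv[...,2]>50)).astype(np.uint8); m[:, :185]=0;m[:,290:]=0;m[:180]=0;m[300:]=0
n,l,s,_=cv2.connectedComponentsWithStats(m);big=l==1+np.argmax(s[1:,4])
v,u=np.nonzero(big); w=plane(np.c_[u,v],.012,i); r=cv2.minAreaRect((w*1000).astype(np.float32)); print("jig rect",r,cv2.boxPoints(r).tolist())
print("z blue",np.median(C[big][:,2]))
# yellow things
for (cu,cv_) in [(356,196),(477,217),(468,278),(413,290)]:
    q=C[cv_-22:cv_+22,cu-22:cu+22].reshape(-1,3); h=hsv[cv_-22:cv_+22,cu-22:cu+22].reshape(-1,3)
    k=q[:,2]>.004; t=q[q[:,2]>.072]; lo=q[(q[:,2]>.004)&(q[:,2]<.009)]
    print(cu,"zmax",q[:,2].max(),"top",(t.min(0)+t.max(0))/2,t.max(0)-t.min(0),len(t),"flange",(lo.min(0)+lo.max(0))/2,lo.max(0)-lo.min(0))
k=(hsv[...,1]>150)&((hsv[...,0]<6)|(hsv[...,0]>174)); k[:,:250]=0;k[:,285:]=0;k[:230]=0;k[260:]=0
print("knob",C[k].max(0),C[k].min(0),C[k&(C[...,2]>.06)].mean(0))
E
```

```text
cam [ 0.35755075 -0.11277654  1.3376647 ] bench z -0.0004007776754546786
jig rect ((490.5763244628906, 75.09325408935547), (158.334228515625, 156.5959014892578), 86.81550598144531) [[408.00146484375, 0.39794158935546875], [564.3555297851562, -8.301170349121094], [573.1511840820312, 149.78857421875], [416.797119140625, 158.4876708984375]]
z blue 0.011650535415037348
356 zmax 1.337664696038321 top [ 0.48763357 -0.15696703  0.70485759] [0.26016563 0.08838098 1.26561421] 149 flange [ 0.60897271 -0.18709357  0.00650657] [0.09768661 0.09214198 0.00492264]
477 zmax 1.337664696038321 top [ 0.4671348  -0.28833835  0.70498652] [0.21916809 0.35112363 1.26535635] 156 flange [ 0.56773759 -0.45414463  0.00650407] [0.09585249 0.09307802 0.00498233]
468 zmax 1.337664696038321 top [ 0.40148995 -0.27856969  0.70511252] [0.0878784  0.3315863  1.26510435] 162 flange [ 0.43399905 -0.43259596  0.00648868] [0.09380236 0.09317049 0.00496044]
413 zmax 1.337664696038321 top [ 0.38706043 -0.22160397  0.70547434] [0.05901935 0.21765487 1.26438071] 146 flange [ 0.40554887 -0.3134088   0.00649486] [0.09396139 0.09335486 0.00497755]
knob [0.49564505 0.01075306 0.07090372] [ 0.47837213 -0.00819154  0.04985337] [0.48734242 0.00135845 0.06632694]
```

```bash
python3 - <<'E'
from h import *
i=np.load("top0.npz"); p,d=i["p"],i["d"]; C=cloud(d,i); C[d==0]=np.nan
for (cu,cv_) in [(356,196)]:
    hs=cv2.cvtColor(p,cv2.COLOR_RGB2HSV)[cv_-22:cv_+22,cu-22:cu+22].reshape(-1,3)
    q=C[cv_-22:cv_+22,cu-22:cu+22].reshape(-1,3);q=q[hs[:,1]>0]
    for a,b in((.004,.009),(.02,.07),(.073,.09)):
        t=q[(q[:,2]>a)&(q[:,2]<b)]; print(a,(t.min(0)+t.max(0))/2,np.ptp(t,0),len(t))
a=np.radians(-3.2);c,s=np.cos(a),np.sin(a)
o=np.array([[c,-s,.5187],[s,c,.0993],[0,0,1]])
A=ortho(p,i,o,.012)[:,:,::-1].copy();B=ortho(p,i,o,.029)[:,:,::-1].copy()
def L(im,x0,y0,x1,y1):
    f=lambda x,y:(int((.13-y/1e3)*3000),int((.13-x/1e3)*3000)); cv2.line(im,f(x0,y0),f(x1,y1),(0,255,0),1)
for x0,y0,x1,y1 in [(-105,-105,-105,55),(80,-105,80,55),(-105,-105,80,-105),(-105,55,80,55)]: L(A,x0,y0,x1,y1)
for y in(-50,-16.5,16.5,50): L(B,-50,y,80,y)
for x in(-50,-36):L(B,x,-50,x,50)
cv2.imwrite("pics/o.png",cv2.resize(np.hstack([A,B]),(800,400),interpolation=cv2.INTER_AREA))
cv2.imwrite("pics/ob.png",B[100:640,100:740])
E
```

```text
0.004 [ 0.60897271 -0.18709357  0.00650657] [0.09768661 0.09214198 0.00492264] 213
0.02 [ 0.59964026 -0.18688726  0.04474914] [0.02306199 0.02750907 0.04909428] 81
0.073 [ 0.60304629 -0.18752035  0.07981006] [0.02934018 0.02727434 0.01356675] 133
```

View pics/o.png

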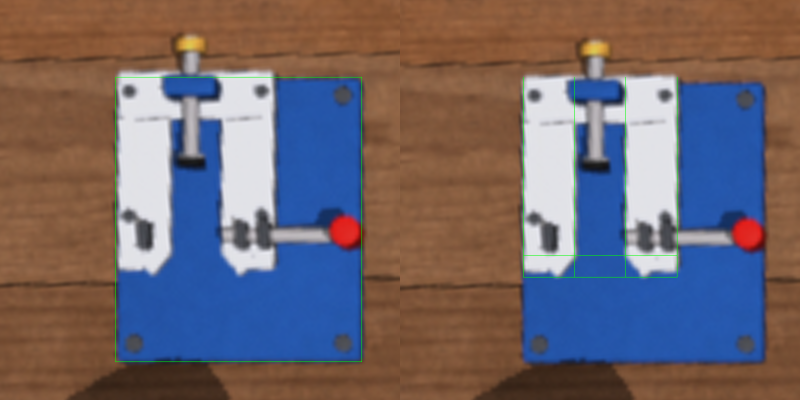

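View pics/ob.png

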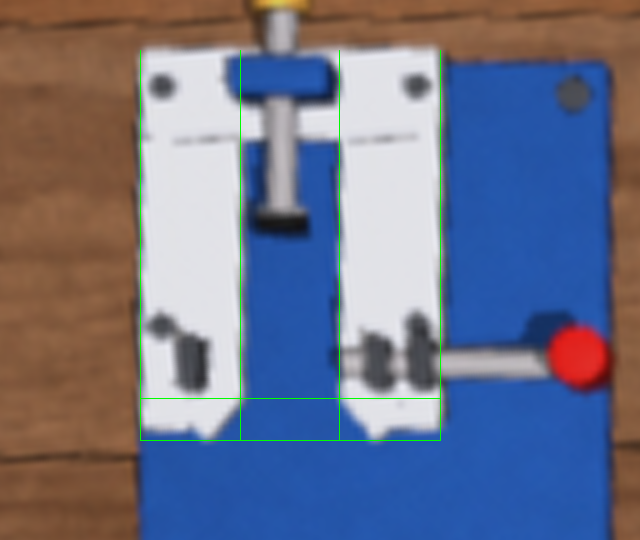

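The overlay fits the jig well: slot edges at columns 242 and 339 against my lines at 240 and 340, and base edges within about 1 mm. I'll trim the yaw to -3.0° and pick up the bush at (0.603, -0.1875).

```bash
cat >> h.py <<'E'
a=np.radians(-3.0);ca,sa=np.cos(a),np.sin(a)
EX=np.array([ca,sa,0]);EY=np.array([-sa,ca,0]);O=np.array([.5187,.0993,0])
def W(x,y,z): return O+EX*x/1e3+EY*y/1e3+np.array([0,0,z/1e3])
def Jp(p): p=(np.asarray(p)-O); return np.round([p@EX*1e3,p@EY*1e3,p[2]*1e3],2)
def Jf(f): f=np.asarray(f); return np.round([f@EX,f@EY,f[2]],2)
RA=np.c_[-EX,EY,[0,0,-1]]; RB=np.c_[EX,-EY,[0,0,-1]]
E
python3 - <<'E'
from h import *
from bench import env
q=env.get_q()
b=np.array([.603,-.1875,.20])
best=[]
for n,Rm in(("A",RA),("B",RB)):
    s=env.solve_ik(b,Rm); s2=env.solve_ik(W(-80,0,100),Rm); print(n,np.round(s,1) if s is not None else s,np.round(s2,1) if s2 is not None else s2)
    if s is not None and s2 is not None: best.append((abs(np.array(s)-q).max(),n))
n=min(best)[1]; print(n); Rm={"A":RA,"B":RB}[n]; open("R.txt","w").write(n)
env.movep(b,Rm); env.line_to([b[0],b[1],.057],.1,contact_N=8)
print(env.get_tool_pos(),env.get_contact_force())
env.grip(0.0); print("open",env.get_opening(),env.get_grasp_force(),env.get_contact_force())
env.line_to([b[0],b[1],.16],.12); env.sleep(.2)
print(env.get_opening(),env.get_contact_force(),env.get_time())
p,_=env.snapshot("scene"); cv2.imwrite("pics/s1.png",cv2.resize(p[120:380,240:520,::-1],None,fx=2,fy=2))
E
```

```text
A [-17.3  24.8  11.8  77.    0.  -14.3] [ 13.3  11.3 -23.7  55.1   0.   16.3]
B [-17.3  24.8  11.8  77.    0.  165.7] [  13.3   11.3  -23.7   55.1    0.  -163.7]
B
[ 0.60337995 -0.18766079  0.05762538] [-0.01595084 -0.43561728 -0.90386028]
open 0.02754344576126372 59.137399792671204 [0.93099196 1.25552642 3.78727206]
0.028110158730147005 [ 0.89993997 -0.53271759 -2.00214905] 5.175
```

View pics/s1.png

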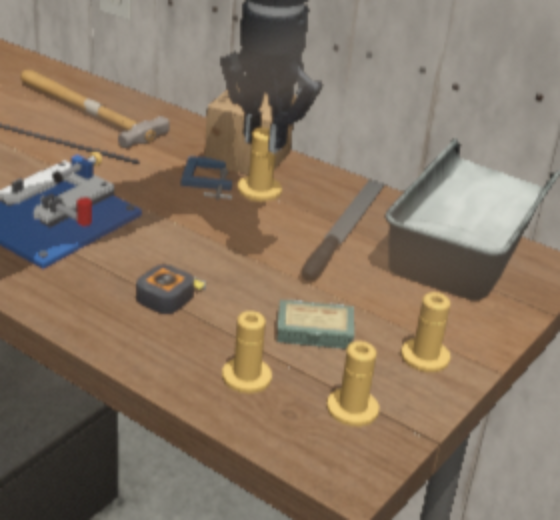

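The bush is held upright at (260,165) in the crop, and the tape and tin are undisturbed. Next I'll carry it to the apron, turned to the wrist-friendly orientation.

```bash
echo A>R.txt; python3 - <<'E'
from h import *
from bench import env
env.movep(W(-82,0,160),RA); env.line_to(W(-82,0,95),.12); env.line_to(W(-82,0,71.1),.06,contact_N=6)
env.sleep(.2); print(Jp(env.get_tool_pos()),Jf(env.get_contact_force()),env.get_opening(),env.get_time())
p,d=env.snapshot("top"); i=env.camera_info("top"); C=cloud(d,i); 
h=cv2.cvtColor(p,cv2.COLOR_RGB2HSV); o=np.array([[ca,-sa,O[0]],[sa,ca,O[1]],[0,0,1]])
cv2.imwrite("pics/t2.png",ortho(p,i,o,.02)[200:,100:700,::-1])
p,d=env.snapshot("scene");cv2.imwrite("pics/s2.png",cv2.resize(p[170:270,200:330,::-1],None,fx=6,fy=6,interpolation=cv2.INTER_CUBIC))
E
```

```text
[-81.76   0.09  71.35] [ 0.95  0.21 -2.87] 0.027593489612439723 8.8917
```

View pics/s2.png

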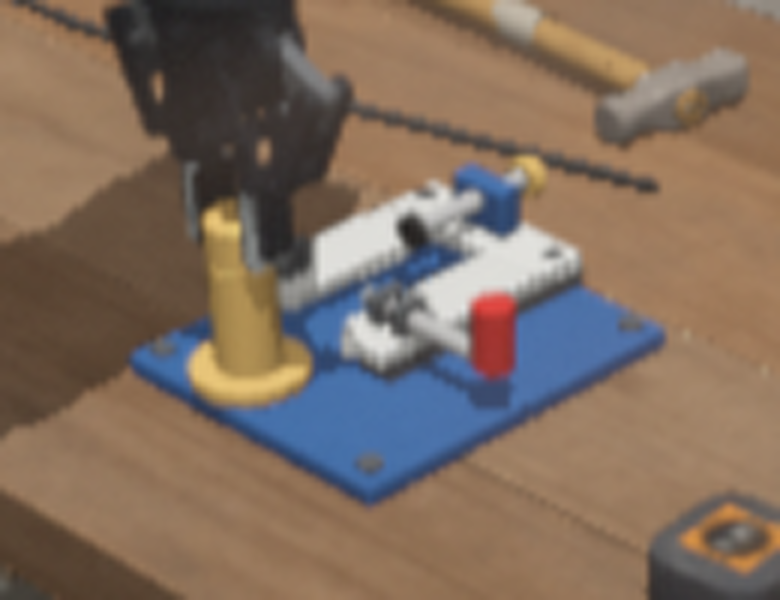

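The bush hovers upright just above the apron at (250,300), lined up with the slot. Now sliding it in with force supervision.

```bash
python3 - <<'E'
from h import *
from bench import env
f0=Jf(env.get_contact_force())
def rep(t): print(t,Jp(env.get_tool_pos()),Jf(env.get_contact_force())-f0,env.get_time())
x=-82;y=0.
for tgt in (-45,-15,30):
    h=env.line_to(W(tgt,y,71.1),.03,contact_N=4)
    rep((tgt,h))
    if h: break
E
```

```text
(-45, False) [-45.18  -0.    71.1 ] [ 0.34 -1.57  0.8 ] 10.375
(-15, True) [-39.28   0.55  70.56] [0.14 3.35 1.53] 10.8167
```

```bash
python3 - <<'E'
from h import *
from bench import env
env.sleep(.3); p=Jp(env.get_tool_pos()); F=Jf(env.get_contact_force()); print(p,F)
f0=np.array([.95,.21,-2.87])
y=0.8; x=p[0]; k=0
env.line_to(W(x,y,71.1),.02); env.sleep(.15); print(Jp(env.get_tool_pos()),Jf(env.get_contact_force())-f0)
# creep with lateral correction
while x<-18 and k<30:
    k+=1; x+=2
    h=env.line_to(W(x,y,71.1),.02); f=Jf(env.get_contact_force())-f0
    print(k,round(x,1),round(y,2),Jp(env.get_tool_pos()),np.round(f,1))
    if np.abs(f).max()>12: break
    if abs(f[1])>2.5: y+=.3*np.sign(f[1])
print(env.get_time())
E
```

```text
[-39.89   0.43  70.42] [ 0.29  5.17 -1.01]
[-40.06   0.59  70.99] [0.15 0.98 1.1 ]
1 -37.9 0.8 [-38.12   0.8   70.95] [-2.8  1.1  1.2]
2 -35.9 0.8 [-35.92   0.98  71.  ] [-2.7  2.6  1.2]
3 -33.9 1.1 [-33.49   1.14  71.17] [-1.5  1.8 -0.4]
4 -31.9 1.1 [-31.62   1.1   71.14] [-1.4  2.6  0.2]
5 -29.9 1.4 [-29.51   1.23  71.17] [-0.2  1.   1.6]
6 -27.9 1.4 [-27.64   1.28  71.13] [-1.4 -0.2  1.1]
7 -25.9 1.4 [-25.74   1.29  71.08] [-1.4  0.2  1.2]
8 -23.9 1.4 [-23.77   1.36  71.08] [-1.6 -0.4  1.5]
9 -21.9 1.4 [-21.74   1.4   71.09] [-0.4  0.1  0.8]
10 -19.9 1.4 [-19.74   1.4   71.09] [-1.2 -0.5  1.6]
11 -17.9 1.4 [-17.77   1.41  71.09] [-1.1 -0.3  1.3]
14.2667
```

```bash
python3 - <<'E'
from h import *
from bench import env
f0=np.array([.95,.21,-2.87]); y=1.4; x=-17.9
F=lambda: Jf(env.get_contact_force())-f0
while x<32:
    x+=2; h=env.line_to(W(x,y,71.1),.02,contact_N=4); f=F()
    print(round(x,1),round(y,2),h,Jp(env.get_tool_pos()),np.round(f,1))
    if h or f[0]<-5: break
    if abs(f[1])>2.5: y+=.3*np.sign(f[1])
x=Jp(env.get_tool_pos())[0]
env.sleep(.2);print("stop?",Jp(env.get_tool_pos()),np.mean([F() for _ in range(5)],0),env.get_time())
E
```

```text
-15.9 1.4 False [-15.77   1.41  71.1 ] [-0.3 -0.2  1.4]
-13.9 1.4 False [-13.77   1.4   71.09] [-1.   0.1  1.2]
-11.9 1.4 False [-11.74   1.42  71.12] [-0.8  0.1  0.8]
-9.9 1.4 False [-9.77  1.42 71.1 ] [0.  0.8 0.3]
-7.9 1.4 False [-7.75  1.43 71.11] [-1.2 -0.7  2. ]
-5.9 1.4 False [-5.77  1.42 71.09] [-2.2 -0.2  1.2]
-3.9 1.4 False [-3.73  1.41 71.11] [-0.7 -0.5  0.7]
-1.9 1.4 False [-1.76  1.4  71.09] [-0.5 -0.6  0.4]
0.1 1.4 False [ 0.25  1.42 71.08] [-0.9  0.   1.3]
2.1 1.4 False [ 1.95  1.39 71.06] [-1.  -0.6  0.7]
4.1 1.4 False [ 3.01  1.31 70.9 ] [-6.1 -0.3  4.4]
stop? [ 2.99  1.33 70.89] [-6.1  -0.07  4.91] 17.2167
```

```bash
python3 - <<'E'
from h import *
from bench import env
f0=np.array([.95,.21,-2.87]); y=1.4; x=4.1
F=lambda n=4: np.mean([Jf(env.get_contact_force())-f0 for _ in range(n)],0)
for k in range(30):
    f=F()
    if f[0]<-12.3: break
    x+=.25 if f[0]>-11 else .12; env.line_to(W(x,y,71.1),.01); env.sleep(.08); f=F(); print(round(x,2),Jp(env.get_tool_pos()),np.round(f,1))
t=env.get_time()
while env.get_time()-t<1.2: env.sleep(.2); print("hold",np.round(F(),1))
print(Jp(env.get_tool_pos()),env.get_time(),env.get_opening())
p,d=env.snapshot("scene");cv2.imwrite("pics/s3.png",cv2.resize(p[170:270,200:330,::-1],None,fx=6,fy=6,interpolation=cv2.INTER_CUBIC))
E
```

```text
4.35 [ 3.12  1.32 70.91] [-6.2 -0.9  5.3]
4.6 [ 3.24  1.31 70.88] [-7.8  1.2  4.8]
4.85 [ 3.35  1.3  70.89] [-7.1  0.2  5. ]
5.1 [ 3.5   1.31 70.85] [-8.1 -0.8  5.4]
5.35 [ 3.58  1.31 70.84] [-8.2 -0.6  5. ]
5.6 [ 3.68  1.28 70.79] [-8.5 -0.4  5.8]
5.85 [ 3.82  1.29 70.82] [-9.9  0.3  6.1]
6.1 [ 3.92  1.26 70.82] [-9.1  0.6  6.5]
6.35 [ 4.03  1.27 70.76] [-10.1   0.9   7. ]
6.6 [ 4.12  1.28 70.74] [-11.3  -0.9   7.6]
6.72 [ 4.22  1.27 70.77] [-10.7  -1.    7.8]
6.97 [ 4.29  1.27 70.76] [-11.6  -0.6   8.2]
7.09 [ 4.32  1.28 70.74] [-12.2  -0.    7.4]
7.21 [ 4.4   1.27 70.68] [-12.1   0.6   7.6]
7.33 [ 4.47  1.26 70.69] [-11.8   0.2   7.8]
7.45 [ 4.48  1.26 70.68] [-12.   -0.2   8.1]
7.57 [ 4.56  1.25 70.67] [-12.5  -0.2   8.4]
hold [-12.4  -0.    7.5]
hold [-12.9  -0.3   8.5]
hold [-11.9   0.1   8.4]
hold [-12.1   0.1   9.6]
hold [-13.    0.9   9.3]
hold [-11.4   0.1   8. ]
[ 4.55  1.26 70.68] 24.0833 0.027459017674022715
```

View pics/s3.png

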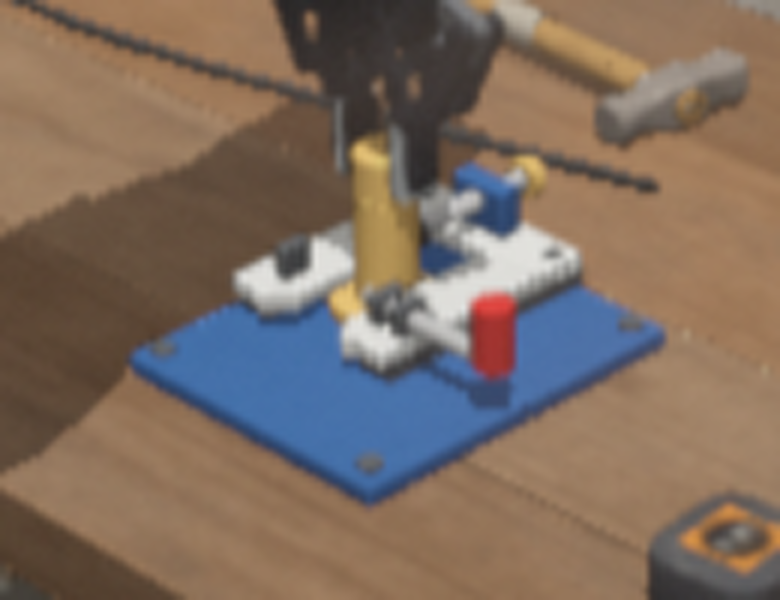

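The bush is in the slot at (385,220) with its flange under the plate, touching the stop. About 8 N rests on the base, and its friction takes some of the push. I'll go to about 14 N, hold for a second, ease off and release.

```bash
python3 - <<'E'
from h import *
from bench import env
f0=np.array([.95,.21,-2.87]); y=1.3; x=7.57
F=lambda n=6: np.mean([Jf(env.get_contact_force())-f0 for _ in range(n)],0)
for k in range(12):
    f=F()
    if f[0]<-13.6: break
    x+=.25; env.line_to(W(x,y,71.1),.01); env.sleep(.05)
t=env.get_time()
while env.get_time()-t<1.3: env.sleep(.2); print("hold",round(x,2),np.round(F(),1))
x-=4.5; env.line_to(W(x,y,71.1),.02); env.sleep(.1); print("eased",Jp(env.get_tool_pos()),np.round(F(),1))
env.grip(.05); env.sleep(.1); print("rel",env.get_opening(),Jp(env.get_tool_pos()),np.round(F(),1))
env.line_to(W(x,y,150),.12); print(np.round(F(),1),env.get_time())
env.grip(0.0)
env.movep(W(-25,-135,150),RA)
p,d=env.snapshot("top"); i=env.camera_info("top"); o=np.array([[ca,-sa,O[0]],[sa,ca,O[1]],[0,0,1]])
C=cloud(d,i);C[d==0]=np.nan; h=cv2.cvtColor(p,cv2.COLOR_RGB2HSV)
yel=(h[...,0]>15)&(h[...,0]<35)&(h[...,1]>120)&(C[...,2]>.08)&(C[...,2]<.1)&(np.linalg.norm(C[...,:2]-O[:2],axis=-1)<.06)
q=C[yel]; print("bush top",Jp((q.min(0)+q.max(0))/2),np.ptp(q,0),len(q))
a=ortho(p,i,o,.05)[100:640,100:740,::-1]
p,d=env.snapshot("scene");b=cv2.resize(p[170:270,200:330,::-1],(702,540),interpolation=cv2.INTER_CUBIC)
cv2.imwrite("pics/s4.png",cv2.resize(np.hstack([a,b]),(800,322)))
print(env.get_time())
E
```

```text
hold 8.32 [-13.4  -0.    9.2]
hold 8.32 [-13.6   0.5   9.6]
hold 8.32 [-13.4   1.4   9. ]
hold 8.32 [-13.8   0.6   9.1]
hold 8.32 [-13.8   0.1   8.6]
hold 8.32 [-13.7   1.1   9.8]
hold 8.32 [-14.6   0.3   8.6]
eased [ 3.21  1.23 70.8 ] [-6.5 -0.2 -0.2]
rel 0.050364587880271476 [ 4.33  1.34 71.35] [-0.3 -0.4  3.9]
[-1.1  0.5  2.4] 28.1583Traceback (most recent call last):
  File "<stdin>", line 19, in <module>
    return umr_minimum(a, axis, None, out, keepdims, initial, where)
ValueError: zero-size array to reduction operation minimum which has no identity
```

```bash
python3 - <<'E'
from h import *
from bench import env
p,d=env.snapshot("top");a=cv2.resize(p[150:310,170:330,::-1],(400,400),interpolation=cv2.INTER_CUBIC)
p,d=env.snapshot("scene");b=cv2.resize(p[150:270,200:320,::-1],(400,400),interpolation=cv2.INTER_CUBIC)
cv2.imwrite("pics/s5.png",np.hstack([a,b])); print(env.get_time(),Jp(env.get_tool_pos()))
E
```

```text
29.4583 [ -24.62 -134.23  150.03]
```

View pics/s5.png

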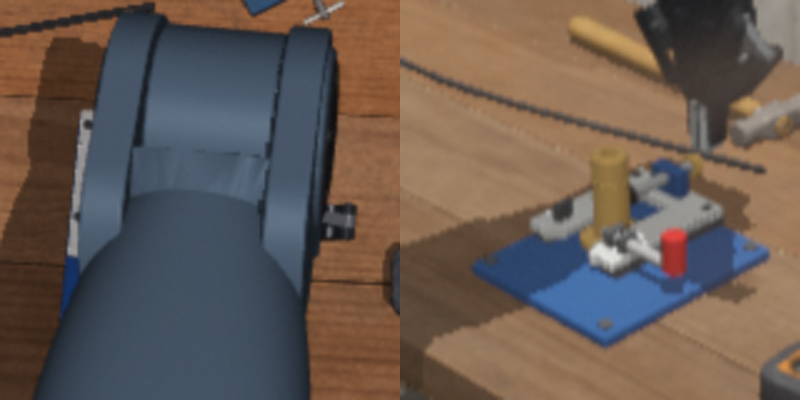

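The bush stands free, upright and home at (610,195) in the right half. The knob at (675,250) is clear. Now pushing the bolt.

```bash
python3 - <<'E'
from h import *
from bench import env
F=lambda n=4: np.mean([Jf(env.get_contact_force()) for _ in range(n)],0)
print("knob",Jp([.4873,.0014,.067]))
print(env.line_to(W(-25,-137,66),.12,contact_N=8)); env.sleep(.2); f0=F(8); print(f0)
y=-137; print(env.line_to(W(-25,-100,66),.04,contact_N=2)); y=Jp(env.get_tool_pos())[1]; print("touch",y,F()-f0)
while y<-50:
    y+=2; env.line_to(W(-25,y,66),.03); f=F()-f0; print(round(y,1),Jp(env.get_tool_pos()),np.round(f,1))
    if f[1]<-9 : break
print(env.get_time())
E
```

```text
knob [-26.23 -99.41  67.  ]
False
[-0.29  1.04  0.51]
False
touch -100.1 [-0.35 -0.91 -0.3 ]
-98.1 [-25.01 -98.15  65.99] [ 0.2 -1.7 -1. ]
-96.1 [-24.98 -96.03  66.  ] [ 0.8 -1.9 -0.2]
-94.1 [-24.98 -93.99  66.  ] [ 0.5 -2.2 -1.4]
-92.1 [-25.01 -91.98  66.01] [-0.3 -1.  -1.2]
-90.1 [-24.98 -90.    66.01] [ 0.7 -1.   0.2]
-88.1 [-24.98 -88.    66.01] [ 0.  -1.5 -0.2]
-86.1 [-24.98 -86.    66.01] [ 0.7 -0.3 -0.9]
-84.1 [-24.99 -83.98  66.01] [ 0.1 -1.4 -0.5]
-82.1 [-25.02 -81.97  66.  ] [ 0.7 -0.1 -0.6]
-80.1 [-25.   -80.    66.01] [ 0.7 -1.3 -0.4]
-78.1 [-25.01 -77.99  66.01] [-0.2 -1.4 -0.5]
-76.1 [-24.98 -75.99  66.01] [ 0.1 -1.4 -0.2]
-74.1 [-24.99 -73.99  66.01] [ 0.7 -0.3  0. ]
-72.1 [-24.98 -72.    66.02] [ 0.6 -0.8 -0.3]
-70.1 [-25.   -70.02  66.  ] [ 0.9 -1.  -0. ]
-68.1 [-24.98 -68.    66.  ] [-1.4 -1.1 -0.9]
-66.1 [-25.   -66.02  65.99] [ 0.7 -1.8 -0.4]
-64.1 [-24.99 -64.02  66.  ] [ 0.2 -0.4 -1.1]
-62.1 [-25.   -62.01  66.01] [ 0.1 -1.6 -0.6]
-60.1 [-24.98 -60.    65.99] [ 0.6 -0.6 -1.7]
-58.1 [-25.   -58.01  66.01] [ 0.8 -1.2 -0.9]
-56.1 [-25.   -55.99  66.02] [ 0.7 -1.3 -0.8]
-54.1 [-25.   -54.02  65.98] [ 0.1 -1.4  0.5]
-52.1 [-25.01 -52.    66.  ] [-0.2 -1.5 -0.9]
-50.1 [-24.97 -50.    66.  ] [-0.3 -1.  -0.9]
-48.1 [-24.99 -47.98  66.  ] [-0.8 -0.7 -0.4]
38.0833
```

```bash
python3 - <<'E'
from h import *
from bench import env
print(env.get_opening(),Jp(env.get_tool_pos()))
p,d=env.snapshot("scene");cv2.imwrite("pics/s6.png",cv2.resize(p[150:270,200:320,::-1],(600,600),interpolation=cv2.INTER_CUBIC))
E
```

```text
8.478849422853047e-05 [-24.99 -47.98  66.  ]
```

View pics/s6.png

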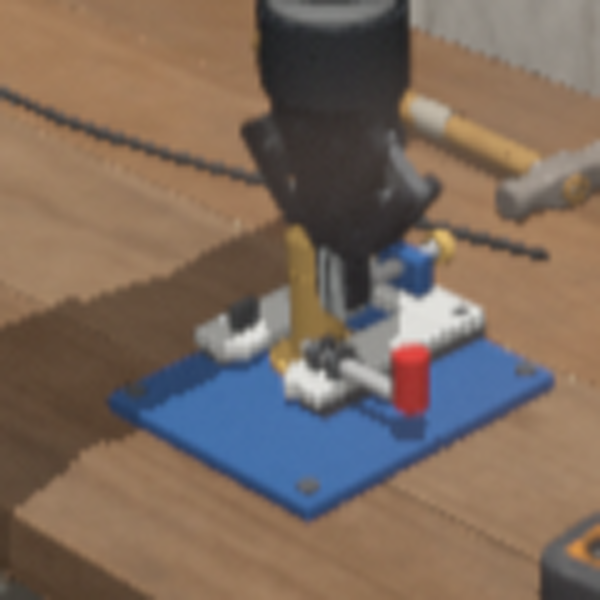

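The knob is still open at (410,380); the fingers, at (345,300), missed it. I'll work out where the fingertips really are from depth.

```bash
python3 - <<'E'
from h import *
from bench import env
p,d=env.snapshot("scene"); i=env.camera_info("scene"); C=cloud(d,i); Rm,t=cam(i)
def pr(P): c=Rm@P+t; return np.round([(c[0]/c[2]*i["fx"]+i["cx"]-200)*5,(c[1]/c[2]*i["fy"]+i["cy"]-150)*5])
for P in [(-25,-48,44),(-25,-48,66),(-25,-100,67),(-105,-105,12),(80,-105,12),(0,0,92)]: print(P,pr(W(*P)))
for (u,v) in [(325,280),(345,290),(350,300),(360,280),(360,295),(410,365),(300,270),(410,400)]: print((u,v),Jp(C[150+v//5,200+u//5]),p[150+v//5,200+u//5])
print(env.get_orientation().round(3).tolist(),env.get_q(),Jf(env.get_contact_force()))
E
```

```text
(-25, -48, 44) [342. 352.]
(-25, -48, 66) [341. 316.]
(-25, -100, 67) [411. 349.]
(-105, -105, 12) [306. 505.]
(80, -105, 12) [556. 369.]
(0, 0, 92) [311. 226.]
(325, 280) [-32.59 -45.5   89.5 ] [81 82 81]
(345, 290) [-32.62 -60.52  89.34] [57 56 58]
(350, 300) [-29.07 -60.12  81.9 ] [44 42 44]
(360, 280) [-22.38 -61.    91.33] [41 40 41]
(360, 295) [-25.12 -63.56  84.58] [42 39 40]
(410, 365) [ -29.45 -103.88   60.93] [169  53  49]
(300, 270) [-13.    -4.05  72.23] [141 113  65]
(410, 400) [ -30.54 -104.38   40.69] [158  52  49]
[[-0.999, 0.052, 0.0], [0.052, 0.999, -0.0], [-0.0, -0.0, -1.0]] [ 6.11139164e+00  1.70486066e+01 -2.13045518e+01  5.16448926e+01
 -1.04998579e-03  9.10868325e+00] [ 0.11  0.16 -0.23]
```

Depth puts the closed fingertips about 12 mm above the TCP height instead of 22 mm below it, so they passed over the knob. I'll back off and touch the bench beside the jig to measure tip height before pushing.

```bash
python3 - <<'E'
from h import *
from bench import env
env.line_to(W(-25,-48,90),.12); env.line_to(W(-25,-140,90),.15); env.line_to(W(-25,-140,40),.12,contact_N=6); env.sleep(.1)
h=env.line_to(W(-25,-140,5),.04,contact_N=3); print(h,Jp(env.get_tool_pos()),Jf(env.get_contact_force()),env.get_time())
p,d=env.snapshot("scene");cv2.imwrite("pics/s7.png",cv2.resize(p[150:270,200:320,::-1],(600,600),interpolation=cv2.INTER_CUBIC))
E
```

```text
True [ -26.09 -140.25    6.87] [-0.25 -1.63 -0.27] 40.725
```

View pics/s7.png

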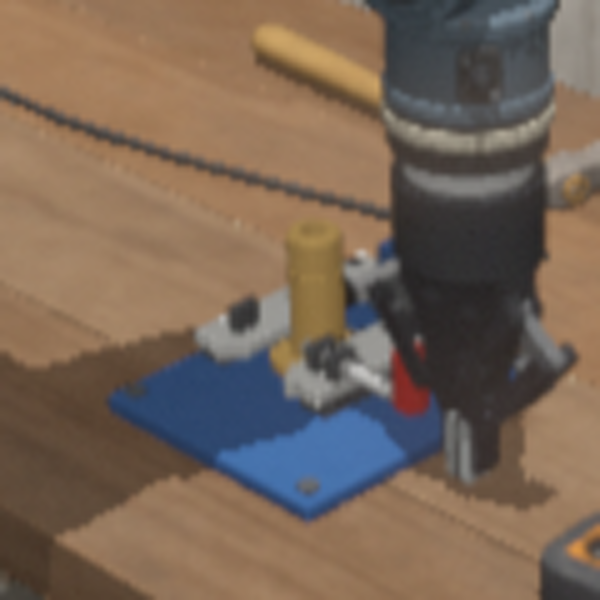

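The knob is unmoved. The fingertips at (465,480) are near bench level beside it. I'll raise to tip height of about 45 mm and push.

```bash
python3 - <<'E'
from h import *
from bench import env
F=lambda n=4: np.mean([Jf(env.get_contact_force()) for _ in range(n)],0)
env.line_to(W(-25.5,-140,33),.08); env.sleep(.15); f0=F(8); print(f0)
y=-140; hit=False
while y<-58 and env.get_time()<56:
    y+=3 if y<-84 else 1.; env.line_to(W(-25.5,y,33),.05); f=F()-f0; pp=Jp(env.get_tool_pos()); print(round(y,1),pp,np.round(f,1))
    if f[1]<-9: break
print(env.get_time())
E
```

```text
[-0.2   0.31  0.56]
-137 [ -25.73 -136.8    32.72] [ 0.2 -0.9 -0.6]
-134 [ -25.55 -133.81   32.96] [ 0.7 -0.3 -0.2]
-131 [ -25.5  -130.82   33.02] [-1.  -0.1 -0.7]
-128 [ -25.52 -127.84   32.99] [-0.3 -0.6 -0.3]
-125 [ -25.48 -124.86   33.  ] [ 0.2 -0.  -1.6]
-122 [ -25.51 -121.85   32.99] [-0.4 -0.2 -1.2]
-119 [ -25.52 -118.93   33.  ] [-0.1 -1.2 -0.6]
-116 [ -25.51 -115.87   32.99] [ 0.1 -1.6 -1.4]
-113 [ -25.48 -112.77   33.01] [-0.2 -1.7 -0.5]
-110 [ -25.47 -109.75   33.01] [ 1.1 -1.2 -0.6]
-107 [ -25.5  -106.75   32.99] [ 0.5 -0.4  0.5]
-104 [ -25.49 -103.75   33.01] [ 1.9 -0.9 -0.8]
-101 [ -25.51 -100.74   33.  ] [ 0.6 -1.2 -0.8]
-98 [-25.48 -97.75  33.01] [ 0.7 -1.4 -0.1]
-95 [-25.48 -94.73  32.99] [ 0.8 -0.3 -1.2]
-92 [-25.47 -91.75  33.  ] [ 0.8 -1.1 -0.4]
-89 [-25.48 -88.75  33.  ] [ 1.  -0.7 -1.2]
-86 [-25.48 -85.76  33.  ] [-0.5 -0.3 -0.8]
-83 [-25.5  -82.76  32.98] [ 0.8 -0.8 -0.9]
-82.0 [-25.48 -81.93  33.01] [ 0.3 -1.5 -0.5]
-81.0 [-25.49 -81.02  32.98] [ 2.  -2.6 -1. ]
-80.0 [-25.5  -79.96  33.01] [ 0.6 -2.5  0.4]
-79.0 [-25.49 -78.9   33.  ] [ 1.  -1.8 -0.2]
-78.0 [-25.47 -77.89  33.01] [ 1.6 -2.5 -0.2]
-77.0 [-25.49 -76.91  33.  ] [ 0.9 -2.8 -0.4]
-76.0 [-25.51 -76.69  33.01] [ 1.1 -6.5  0.2]
-75.0 [-25.49 -76.57  33.02] [  0.9 -11.6  -0.3]
48.1417
```

```bash
python3 - <<'E'
from h import *
from bench import env
env.line_to(W(-25.5,-120,33),.12); env.line_to(W(-25.5,-125,150),.15); env.movep(W(-60,-250,200),RA)
p,d=env.snapshot("top"); i=env.camera_info("top"); o=np.array([[ca,-sa,O[0]],[sa,ca,O[1]],[0,0,1]])
C=cloud(d,i); h=cv2.cvtColor(p,cv2.COLOR_RGB2HSV); near=np.linalg.norm(C[...,:2]-O[:2],axis=-1)<.13
k=(h[...,1]>150)&((h[...,0]<6)|(h[...,0]>174))&near&(C[...,2]>.06)
print("knob",Jp(C[k].mean(0)) if k.any() else None,env.get_time())
p2,_=env.snapshot("scene")
cv2.imwrite("pics/s8.png",np.hstack([cv2.resize(p[150:310,190:350,::-1],(400,400),interpolation=cv2.INTER_CUBIC),cv2.resize(p2[150:270,200:320,::-1],(400,400),interpolation=cv2.INTER_CUBIC)]))
E
```

```text
knob [-25.96 -55.34  66.31] 50.2667
```

View pics/s8.png

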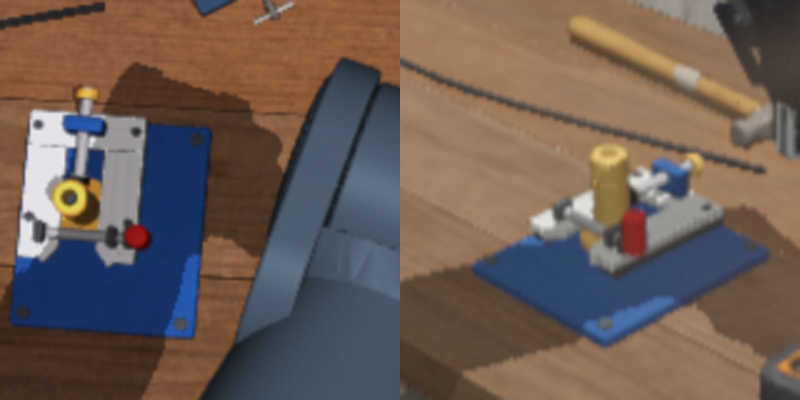

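The bolt is fully across at (75,235), with the knob at jig y -55. The bush stands upright against the stop at (72,198), and the arm is clear.

```bash
python3 -c "
from bench import env
print(env.job_done())"
```

```text
the job is handed in; nothing more can be done
None
```

The job is handed in at about 50 s: the bush is home against the stop, pushed at a wrist-measured 13.5–14.5 N for over a second and released; the bolt is fully across (knob at jig y -55 mm), after a first pass went over the knob without touching it, and the tape and tin were not touched.

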